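# Ring on the mandrel, right key on its nut

## Task

Lower the napkin ring over the top of the mandrel clamped in the ball vise, right down onto its flange, and let go of it there. Then find, by trying, which of the three T-handled socket keys fits that mandrel's nut, standing every key that does not fit back upright in the key tray. Finish with the right key pushed fully home on the nut and still held in the gripper, ready to tighten, without shifting the hammer, the beaker or the lidded box.

Things in the scene. Friction and masses are not known exactly. Their poses are not given: they have to be found in the camera images.
- napkin_ring: the workpiece: plain metal napkin ring, 46 mm outside, 40.5 mm bore, 28 mm tall, about 90 g, standing loose on the bench, axis upright. Origin: centre of its lower rim; z along its axis.
- vise: black engraver's ball vise, fixed, 132 mm across, its two steel jaws' top 115 mm above the bench. Origin: on its axis, on the bench; z up. One of the mandrels A, B, C (it varies) is clamped upright on this axis, its flange on the jaws; the other two are spares on a wooden chest and are not used.
- mandrel_a: steel mandrel A. All three are alike outside: a flange 46 mm in diameter, 8 mm thick, and on it an upright slotted barrel 38 mm in diameter with a bevelled rim 55 mm up, nut in its top. Origin: centre of the flange's underside (115 mm above the bench), z up; flange's upper face 8 mm up.
- mandrel_b: steel mandrel B, as A. On each, the draw nut stands in a round recess in the barrel's top: recess floor 47 mm above the origin (8 mm below the rim), nut's top 57 mm up, end of its screw 60 mm up. Recess 20.5 mm wide for a 10 mm nut, 25.5 for 14, 30.5 for 18.
- mandrel_c: steel mandrel C, as A. The nuts of the three are 10, 14 and 18 mm across flats; which mandrel has which is not marked. The two spares stand 90 mm apart on the top of a fixed wooden chest 120 x 200 mm, 115 mm high.
- nut_a (a point): centre of the top face of mandrel A's draw nut: six-sided, brass, 10 mm tall, top edge bevelled. z up; the x axis points to a corner, and the frame turns with the nut (60 degrees more or less is the same). The nut turns in place on its screw against a friction of 0.15 N m.
- nut_b (a point): the same point of mandrel B's draw nut
- nut_c (a point): the same point of mandrel C's draw nut
- key_1: T-handled socket key, steel, 68 mm tall, 140 to 200 g, standing mouth down in the tray. Origin: centre of the mouth (lower end); z up; x along the 64 mm cross bar (8 mm thick, 58 mm up). Grip: flat-sided hub at the bar's middle, 14 mm wide (y), 20 mm along x, from 44 to 68 mm up; below it a 13 mm shank, and the socket from 26 mm down.
- key_2: another, built as key_1. Each key's socket has a six-sided hole 16 mm deep, bevelled at the mouth, 1.2 mm wider across flats than its nut, with corners on the key's x axis. The three fit nuts of 10, 14 and 18 mm and are 18.5, 23.5 and 28.5 mm outside; which is which is not marked.
- key_3: another, built as key_1. On the nut that it fits, a key goes down until its mouth meets the recess floor, 10 mm below the nut's top. If too small it stops on the nut, if too large on the rim of the barrel: either way its mouth then stays within 3 mm of the level of the top of the nut.
- key_tray: wooden key tray, fixed, 62 x 205 mm, walls 32 mm high and 5 mm thick, floor 5 mm thick, three open compartments in a row along its y, centres at y = -66.7, 0 and +66.7 mm, one key in each at the start. Origin: centre of its underside.
- hammer: bystander: hammer 230 mm long lying on the bench. Origin: middle of its length, on the bench.
- beaker: bystander: clear plastic beaker, 72 mm across, 85 mm tall. Origin: centre of its underside.
- findings_box: bystander: small white lidded box, 76 x 76 x 44 mm. Origin: centre of its underside.
Not all that is in view belongs to the job. What is shaped like the key_1 but blue or red is not meant.

How it is judged:
By the outcome, as a careful person would: the job done as asked, in the order asked, and still so for the second after the job is handed in, while the arm keeps its last pose, push and grip.
It also fails if it takes over 72 s, if anything falls off the work surface, if the arm or the gripper's body presses on something with over 40 N, if the wrist force passes 120 N, or if a joint passes its speed limit or range.

## Robot

A 6-joint arm with a two-finger parallel gripper is mounted at the origin on the work surface. World frame = base frame: x ahead of the robot, y to its left, z up, the work surface at z = 0. Lengths are in m, angles in rad, forces in N, time in s.
With the tool pointing down it reaches from about 0.375 to 0.925 m from the base axis. Payload 5.7 kg.
Tool frame: the origin (TCP) lies at the very end of the fingers, on their centre line; the grasp point (between the pads) lies 19 mm behind it; z points along the fingers, y is the line along which they close (so a half turn about z gives the same grasp; the last joint's range is limited). The gripper opens to 88 mm and grips with 3 to 60 N. Pads are 20 mm wide; open, the fingers measure 115 mm over their backs; the gripper's body (75 mm by 178 mm) begins 61 mm behind the grasp point.
Start: joints at [1.037, 0.359, 1.51, -0, 1.272, -0.115], TCP at [0.244, 0.548, 0.183] pointing down, gripper open.
Joint ranges: [-2.97, 2.97], [-1.01, 2.36], [0.21, 2.38], [-0.96, 4.11], [0.2, 2.71], [-2.98, 2.98]. Speed limits (rad/s): [2.39, 2.39, 3.14, 3.14, 3.14, 3.14].

## Interface

Orientations are given as a unit quaternion [w, x, y, z].
In Python, from station import r gives the robot as it stands. The module is installed in compiled form; this text tells all that it offers.
- The arm moves only by the tool carry_out, never from a script. Its argument "rows" is a list of rows, each an object with "slide": the shift along the tool's x, y, z in m, a list of three; "turn": the turn about the tool's z in degrees; "fingers": the finger opening in m, from 0 to 0.0878. In form: [{"slide": [tx, ty, tz], "turn": turn, "fingers": fingers}, ...]. A call has 1 to 10 rows; each row is the pose to reach, as a shift and turn from the pose commanded when the call began, along the tool's axes at that moment; what a row does not reach only later rows make up. A row lasts 1/10 s, in which the tool goes at most 50 mm and 8.59 degrees, less where a joint would pass 70% of its speed; a pose out of reach is approached as far as the arm can. A call with a gripper value outside its range is refused whole. The fingers move at their own pace and stop on an object; "squeeze" is the grip in N (left out, the last holds). Time passes only in rows, so rows that repeat a pose let the fingers close. It gives the time, the measured TCP pose, the force, the opening and the grip force at its end, in the units of the state.
- r.get_state(): the state, without advancing time (a new reading comes with each control period).
- r.get_image(name): name is "scene" or "side" or "wrist"; returns the picture (400x640x3 uint8, blue, green, red); there is no depth.
- r.calibration(name): a dict with "fovy" (degrees; the focal length in pixels is half the picture's height over the tangent of half this angle, whatever the lens; pixels are square), "cx", "cy" (the principal point, pixels), "D" ([k1, k2, p1, p2, k3] as OpenCV has them; the pictures are not rectified), "R" (3x3) and "t" (3): a world point X has camera coordinates R X + t. Camera axes: x right, y down, z forward; pixel columns grow to the right and rows downward; lengths in m; the calibration is good to about 2 mm. A picture is of the moment at which its call begins: read the wrist's pose just before it. calibration takes no time and is no camera call; for the wrist camera it gives the pose at the moment of the call.
- r.hand_in(): hands the job in; it is judged then, once.
Trained networks look in the newest picture that a camera, given by its name, has taken for a name from the list of things; names that differ only in an ending like _2 or _b are one class to them, and where a whole thing is asked for, a point or a joint stands for the part that bears it (a point fixed in the world has none). Each returns a list of dicts, best first, with "confidence" (0 to 1); they miss things now and then, are a little off and sometimes report something else, mostly with a low value. They report only what shows in the picture. A call takes as long as a camera call. They do not tell look-alikes from the thing itself.
- r.cut_out(camera, label): "pixels" (400x640 bool, what is visible of it) and "box" ([left, top, right, bottom] in pixels, round what is visible of it).
- r.tip_of(camera, label): "at" ([column, row] in pixels: a listed point, or the origin of a listed thing).
The state is a dict: "t": time; "q": joint angles; "dq": joint speeds; "joint_efforts": joint torques, N m; "tcp_pos": TCP position; "eef_rot": TCP orientation; "force": force on the tool from outside, world axes, zero at the start; "torque": the same for the moment, N m; "finger_gap": finger opening in m; "grip_force": force on a finger pad.
Only numpy, scipy, OpenCV 4.12 (cv2) and the standard library are available. Lean on these libraries where they do the work, as an engineer would, in place of code of your own. Each camera call takes 0.05 s, during which the arm holds its last target. There are 200 camera calls.

## Working session

There is one attempt and no reset: what is moved stays moved. The work goes in short steps, Python scripts to look and compute and a tool call to move; the robot and the scene stay as the last step left them, time stands still between calls to the robot, and variables do not carry over. Pictures are saved under pics/ and viewed, at most 10 in all, crops included, and the job is handed in when it is done.

Besides the shell and the picture viewer there is one more tool, called after "Emit:" as name(argument=value, ...) on one line, values as JSON. carry_out: Moves the arm, as the interface text tells. Its arguments: {"type":"object","properties":{"rows":{"type":"array"},"squeeze":{"type":"number"}},"required":["rows"]}

```bash
mkdir -p pics; cat > h.py <<'E'
import numpy as np, cv2
from station import r
def cam(n):
    c=r.calibration(n); f=200/np.tan(np.radians(c['fovy'])/2)
    return np.array([[f,0,c['cx']],[0,f,c['cy']],[0,0,1]]),np.array(c['D'],float),np.array(c['R']),np.array(c['t'])
def ray(n,p,z,c=None):
    K,D,R,t=c or cam(n)
    u=cv2.undistortPoints(np.array([[p]],float),K,D)[0,0]
    d=R.T@np.array([u[0],u[1],1]); o=-R.T@t
    return o+d*(z-o[2])/d[2]
def proj(n,X,c=None):
    K,D,R,t=c or cam(n)
    return cv2.projectPoints(np.array(X,float).reshape(-1,3),cv2.Rodrigues(R)[0],t,K,D)[0][:,0]
E
python3 - <<'E'
from h import *
for n in ['scene','side']:
    im=r.get_image(n); cv2.imwrite(f'pics/{n}0.png',im)
    for l,z in [('napkin_ring',0),('vise',0),('mandrel_a',.115),('nut_a',.172),('key_1',.005),('key_tray',0),('hammer',0),('beaker',0),('findings_box',0)]:
        for d in r.tip_of(n,l)[:6]:
            print(n,l,round(d['confidence'],2),np.round(d['at']),np.round(ray(n,d['at'],z),3))
print(r.get_state())
E
```

```text
scene vise 0.84 [344. 236.] [0.596 0.082 0.   ]
scene vise 0.45 [175. 290.] [ 0.56  -0.347  0.   ]
scene vise 0.28 [430. 182.] [0.511 0.449 0.   ]
scene mandrel_a 0.92 [456. 175.] [0.65  0.394 0.115]
scene mandrel_a 0.76 [430. 182.] [0.641 0.31  0.115]
scene mandrel_a 0.62 [349. 200.] [0.601 0.089 0.115]
scene nut_a 0.42 [463. 157.] [0.654 0.399 0.172]
scene key_1 0.67 [173. 292.] [ 0.569 -0.351  0.005]
scene key_1 0.61 [266. 236.] [ 0.498 -0.095  0.005]
scene key_1 0.6 [232. 270.] [ 0.57  -0.215  0.005]
scene key_1 0.53 [204. 246.] [ 0.454 -0.245  0.005]
scene key_tray 0.6 [204. 283.] [ 0.573 -0.283  0.   ]
scene hammer 0.62 [318. 301.] [ 0.749 -0.083  0.   ]
scene beaker 0.65 [401. 260.] [0.74  0.153 0.   ]
scene findings_box 0.92 [280. 204.] [ 0.38  -0.002  0.   ]
side napkin_ring 0.75 [395. 222.] [ 0.742 -0.069  0.   ]
side napkin_ring 0.67 [242. 201.] [ 0.412  0.202 -0.   ]
side vise 0.57 [318. 206.] [0.59  0.083 0.   ]
side mandrel_a 0.73 [281. 107.] [0.636 0.403 0.115]
side mandrel_a 0.67 [316. 172.] [0.596 0.099 0.115]
side mandrel_a 0.64 [298. 123.] [0.645 0.305 0.115]
side 
[... 560 characters left out ...]
 1.0, 'q': array([ 1.03687238e+00,  3.58763978e-01,  1.51041594e+00,  1.74866984e-05,
        1.27247524e+00, -1.15082617e-01]), 'dq': array([-3.10227724e-04, -7.22648095e-04,  9.86043740e-04,  7.06462152e-04,
        7.18426710e-04,  3.18707986e-05]), 'joint_efforts': array([-7.89730911e-04, -5.15357351e+01, -2.71135730e+01,  6.75263023e-02,
        2.43454787e-02, -9.75493606e-07]), 'tcp_pos': array([0.24399594, 0.54811274, 0.18323817]), 'eef_rot': array([-1.78838683e-05,  2.07895773e-01,  9.78150983e-01, -2.69522699e-05]), 'force': array([-0.06448608, -0.01160119,  1.12913349]), 'torque': array([ 0.01249761,  0.008572  , -0.03149129]), 'grip_force': 0.0, 'finger_gap': 0.08757179102603473}
```

View pics/scene0.png

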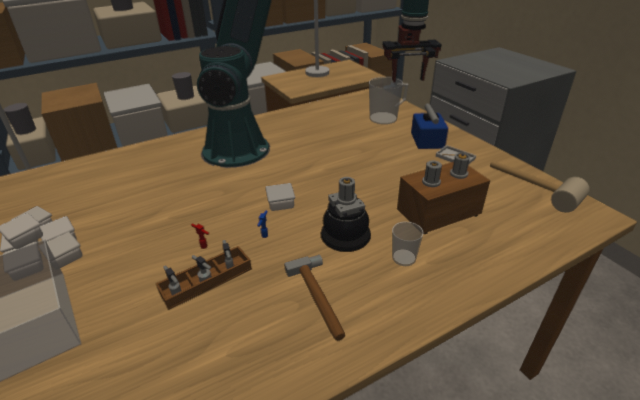

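View pics/side0.png

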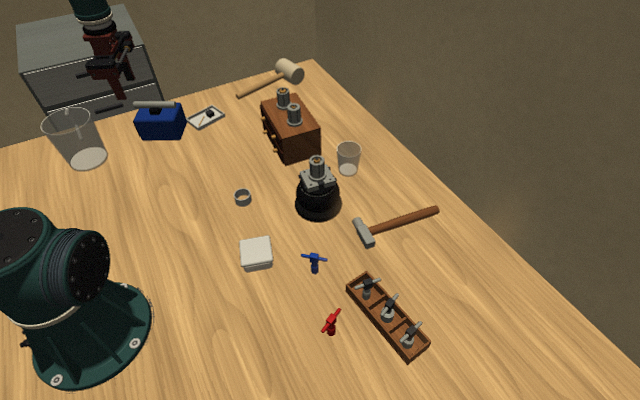

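Candidates for the ring: the small metal ring at side (242,198), against the mandrel barrels at (283,97), (294,113), (316,165) and the network's false hit on the hammer head (395,222). By the description I choose the one at (242,198). The steel keys are in the tray at (367,290), (388,312) and (411,335). The red (331,321) and blue (314,261) keys are look-alikes.

Emit:
carry_out(rows=[{"slide": [-0.04,-0.03,-0.03],"turn": 0,"fingers": 0.0878},{"slide": [-0.08,-0.06,-0.06],"turn": 0,"fingers": 0.0878},{"slide": [-0.115,-0.09,-0.07],"turn": 0,"fingers": 0.0878},{"slide": [-0.15,-0.12,-0.07],"turn": 0,"fingers": 0.0878},{"slide": [-0.19,-0.15,-0.07],"turn": 0,"fingers": 0.0878},{"slide": [-0.225,-0.18,-0.07],"turn": 0,"fingers": 0.0878},{"slide": [-0.26,-0.215,-0.05],"turn": 0,"fingers": 0.0878},{"slide": [-0.294,-0.248,-0.03],"turn": 0,"fingers": 0.0878},{"slide": [-0.294,-0.248,-0.02],"turn": 0,"fingers": 0.0878}])

```text
t: 1.9
tcp_pos: [0.4129, 0.1979, 0.2026]
eef_rot: [0.0, 0.21, 0.978, -0.001]
force: [-0.4, 0.1, 0.4]
finger_gap: 0.0876
grip_force: 0.0
```

```bash
cat >> h.py <<'E'
from scipy.spatial.transform import Rotation as Ro
def tool():
    s=r.get_state(); q=s['eef_rot']; return s,np.array(s['tcp_pos']),Ro.from_quat([q[1],q[2],q[3],q[0]]).as_matrix()
def togo(X,yaw=None):
    "slide/turn to world X; yaw = world angle (deg) of finger closing line"
    s,p,M=tool(); out=M.T@(np.array(X)-p); tn=None
    if yaw is not None:
        cur=np.degrees(np.arctan2(M[1,1],M[0,1])); tn=-((yaw-cur+90)%180-90)
    print('slide',np.round(out,4),'turn',tn,'q',np.round(s['q'],2))
E
python3 - <<'E'
from h import *
s,p,M=tool(); print(s['t'],p,M.round(3),s['q'])
K,D,R,t=cam('wrist'); print('cam at',-R.T@t,'axis',R[2], 'cam x',R[0])
im=r.get_image('wrist'); c=cam('wrist'); cv2.imwrite('pics/w1.png',im)
for d in r.cut_out('wrist','napkin_ring')[:3]: print(d['confidence'],d['box'],d['pixels'].sum())
for d in r.tip_of('wrist','napkin_ring')[:3]: print(d['confidence'],d['at'],ray('wrist',d['at'],0,c))
E
```

```text
1.9 [0.41289912 0.19793845 0.20259655] [[-0.912  0.41   0.001]
 [ 0.41   0.912 -0.002]
 [-0.001 -0.001 -1.   ]] [ 0.29769837  0.13205802  1.77487177 -0.0019634   1.23465388 -0.84973417]
cam at [0.35033485 0.22662155 0.40461132] axis [ 0.23073557 -0.10534501 -0.96729702] cam x [ 0.41014762  0.91201793 -0.00148961]
0.63 [331.4, 176.6] [0.41767739 0.20195377 0.        ]
```

View pics/w1.png

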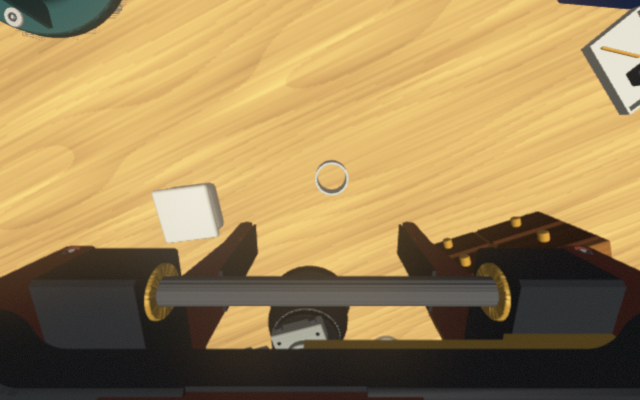

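The wrist view shows the napkin ring at (331,177), the white box at (188,212) and the vise at (308,310). The fingertips are at about (252,228) and (403,228).

```bash
python3 - <<'E'
from h import *
print(ray('wrist',(331.5,177),.014)); s,p,M=tool()
X=ray('wrist',(331.5,177),.014);X[2]=.006;togo(X)
print(proj('wrist',p), proj('wrist',p+[0,0,.02]))
E
```

```text
[0.41631322 0.20611468 0.014     ]
slide [-0.0029  0.0066  0.1968] turn None q [ 0.3   0.13  1.77  0.    1.24 -0.85]
[[326.74099422 217.88105315]] [[326.68826844 227.13090912]]
```

Emit:
carry_out(rows=[{"slide": [-0.003,0.0066,0.05],"turn": 0,"fingers": 0.0878},{"slide": [-0.003,0.0066,0.1],"turn": 0,"fingers": 0.0878},{"slide": [-0.003,0.0066,0.15],"turn": 0,"fingers": 0.0878},{"slide": [-0.003,0.0066,0.18],"turn": 0,"fingers": 0.0878},{"slide": [-0.003,0.0066,0.197],"turn": 0,"fingers": 0.0878},{"slide": [-0.003,0.0066,0.197],"turn": 0,"fingers": 0.04},{"slide": [-0.003,0.0066,0.197],"turn": 0,"fingers": 0.04},{"slide": [-0.003,0.0066,0.197],"turn": 0,"fingers": 0.04},{"slide": [-0.003,0.0066,0.197],"turn": 0,"fingers": 0.04}], squeeze=4)

```text
t: 2.95
tcp_pos: [0.4184, 0.2075, 0.0076]
eef_rot: [0.001, 0.208, 0.978, 0.001]
force: [0.0, 0.4, 0.4]
finger_gap: 0.0592
grip_force: 0.0
```

```bash
python3 - <<'E'
from h import *
s,p,M=tool();print(p,s['finger_gap'],s['grip_force'],s['force'])
E
```

```text
[0.41843152 0.20751786 0.00763027] 0.05924456820207075 0.0 [0.03086314 0.40770587 0.36826092]
```

Emit:
carry_out(rows=[{"slide": [0,0,0],"turn": 0,"fingers": 0.04},{"slide": [0,0,0],"turn": 0,"fingers": 0.04},{"slide": [0,0,0],"turn": 0,"fingers": 0.04},{"slide": [0,0,0],"turn": 0,"fingers": 0.07},{"slide": [0,0,0],"turn": 0,"fingers": 0.07},{"slide": [0,0,0],"turn": 8,"fingers": 0.07},{"slide": [0,0,0],"turn": 16,"fingers": 0.07},{"slide": [0,0,0],"turn": 24,"fingers": 0.07}])

```text
t: 3.75
tcp_pos: [0.4171, 0.2067, 0.0062]
eef_rot: [-0.0, 0.409, 0.912, -0.0]
force: [0.2, -0.1, -1.1]
finger_gap: 0.0698
grip_force: 0.0
```

Emit:
carry_out(rows=[{"slide": [0,0,0],"turn": 8,"fingers": 0.07},{"slide": [0,0,0],"turn": 16,"fingers": 0.07},{"slide": [0,0,0],"turn": 24,"fingers": 0.07},{"slide": [0,0,0],"turn": 32,"fingers": 0.07},{"slide": [0,0,0],"turn": 40,"fingers": 0.07},{"slide": [0,0,0],"turn": 48,"fingers": 0.07},{"slide": [0,0,0],"turn": 56,"fingers": 0.07},{"slide": [0,0,0],"turn": 64,"fingers": 0.07},{"slide": [0,0,0],"turn": 66,"fingers": 0.04},{"slide": [0,0,0],"turn": 66,"fingers": 0.04}])

```text
t: 4.75
tcp_pos: [0.4171, 0.2067, 0.0062]
eef_rot: [0.0, 0.839, 0.545, -0.0]
force: [-0.4, 0.2, 1.1]
finger_gap: 0.0574
grip_force: 0.0
```

Emit:
carry_out(rows=[{"slide": [0,0,0],"turn": 0,"fingers": 0.04},{"slide": [0,0,0],"turn": 0,"fingers": 0.04},{"slide": [0,0,0],"turn": 0,"fingers": 0.04}], squeeze=12)

```text
t: 5.05
tcp_pos: [0.4171, 0.2068, 0.0062]
eef_rot: [0.0, 0.839, 0.545, -0.0]
force: [-0.1, 0.2, -0.6]
finger_gap: 0.0402
grip_force: 0.0
```

Emit:
carry_out(rows=[{"slide": [0,0,-0.04],"turn": 0,"fingers": 0.04},{"slide": [0,0,-0.09],"turn": 0,"fingers": 0.04},{"slide": [0,0,-0.14],"turn": 0,"fingers": 0.04},{"slide": [0,0,-0.19],"turn": 0,"fingers": 0.04},{"slide": [0,0,-0.21],"turn": 0,"fingers": 0.04},{"slide": [0,0,-0.21],"turn": 0,"fingers": 0.04}])

```text
t: 5.65
tcp_pos: [0.4197, 0.2077, 0.2198]
eef_rot: [0.001, 0.839, 0.545, 0.004]
force: [0.7, 0.0, -0.3]
finger_gap: 0.0398
grip_force: 0.0
```

```bash
python3 - <<'E'
from h import *
s,p,M=tool();print(s['t'],p,s['finger_gap'],s['grip_force'],s['force'],M.round(3))
im=r.get_image('wrist');c=cam('wrist'); cv2.imwrite('pics/w2.png',im)
for l,z in [('napkin_ring',p[2]-.003),('mandrel_a',.115),('nut_a',.172),('vise',0)]:
  for d in r.tip_of('wrist',l)[:3]: print(l,d['confidence'],d['at'],ray('wrist',d['at'],z,c))
togo([.593,.085,.23]); print(proj('wrist',p))
E
```

```text
5.65 [0.41970668 0.2076824  0.21984612] 0.039822327705750685 0.0 [ 0.73140098  0.02016255 -0.33004808] [[ 0.406  0.914  0.007]
 [ 0.914 -0.406  0.002]
 [ 0.005  0.006 -1.   ]]
napkin_ring 0.79 [325.0, 178.3] [0.42942874 0.23580375 0.21684612]
mandrel_a 0.68 [503.9, 224.0] [0.58872928 0.08543444 0.115     ]
nut_a 0.7 [543.6, 245.9] [0.59103905 0.0825283  0.172     ]
nut_a 0.27 [536.0, 114.8] [0.61273867 0.20523957 0.172     ]
vise 0.69 [455.8, 201.8] [0.58366264 0.0824027  0.        ]
slide [-0.0388  0.2112 -0.0161] turn None q [ 0.31  0.13  1.74 -0.    1.27  0.73]
[[330.93608324 216.9717371 ]]
```

View pics/w2.png

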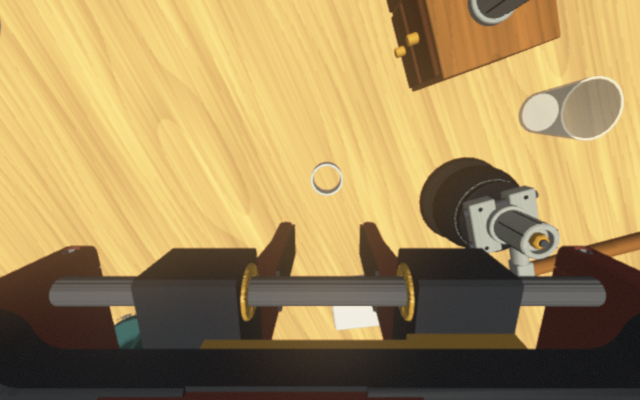

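The grip missed: the gap is 40 mm with no force, and the ring is still on the bench at (326,179). The vise mandrel is at (525,232), with its nut at (541,241).

```bash
python3 - <<'E'
from h import *
X=ray('wrist',(327,179),.014);print(X);X[2]=.006;togo(X)
im=cv2.imread('pics/w2.png')[140:220,280:380]
cv2.imwrite('pics/w2c.png',cv2.resize(im,None,fx=6,fy=6))
E
```

```text
[0.41208378 0.1989396  0.014     ]
slide [-7.700e-03  2.000e-04  2.084e-01] turn None q [ 0.31  0.13  1.74 -0.    1.27  0.73]
```

View pics/w2c.png

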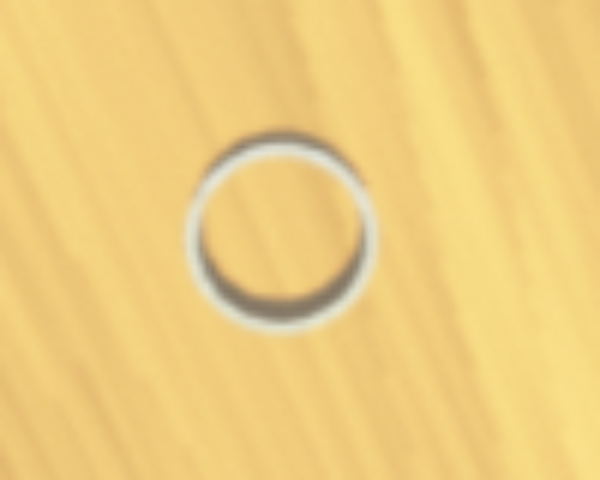

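```bash
python3 - <<'E'
from h import *
X=ray('wrist',(327,179.5),.028);print(X);X[2]=.05;togo(X)
E
```

```text
[0.41291963 0.20073585 0.028     ]
slide [-5.800e-03  1.000e-04  1.644e-01] turn None q [ 0.31  0.13  1.74 -0.    1.27  0.73]
```

Emit:
carry_out(rows=[{"slide": [-0.006,0,0.05],"turn": 0,"fingers": 0.07},{"slide": [-0.006,0,0.1],"turn": 0,"fingers": 0.07},{"slide": [-0.006,0,0.14],"turn": 0,"fingers": 0.07},{"slide": [-0.006,0,0.164],"turn": 0,"fingers": 0.07},{"slide": [-0.006,0,0.164],"turn": 0,"fingers": 0.07},{"slide": [-0.006,0,0.164],"turn": 0,"fingers": 0.07},{"slide": [-0.006,0,0.164],"turn": 0,"fingers": 0.07}])

```text
t: 6.6
tcp_pos: [0.4156, 0.2016, 0.0531]
eef_rot: [0.0, 0.839, 0.545, 0.001]
force: [0.1, 0.2, -0.2]
finger_gap: 0.0701
grip_force: 0.0
```

```bash
python3 - <<'E'
from h import *
s,p,M=tool();print(s['t'],p,s['finger_gap'],M.round(3))
im=r.get_image('wrist');c=cam('wrist'); cv2.imwrite('pics/w3.png',cv2.resize(im[150:280,200:460],None,fx=3,fy=3))
print(proj('wrist',[p,p-[0,0,.022]],c))
for d in r.tip_of('wrist','napkin_ring')[:3]: print(d['confidence'],d['at'],ray('wrist',d['at'],0,c))
E
```

```text
6.6 [0.4156493  0.20160708 0.05312948] 0.07011257096357504 [[ 0.407  0.914  0.001]
 [ 0.914 -0.407  0.   ]
 [ 0.001  0.001 -1.   ]]
[[326.48111493 218.38958406]
 [326.46915909 209.95468473]]
```

View pics/w3.png

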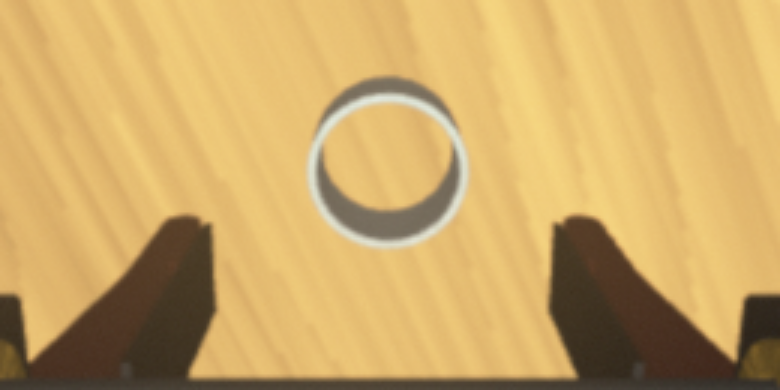

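The close crop shows the plain steel ring standing upright, with its rim centre at full-picture pixel (329.3,206.7). It sits between the fingers, whose tips are centred at about (327.7,225).

```bash
python3 - <<'E'
from h import *
X=ray('wrist',(329,206.7),.028);print(X);X[2]=.005;togo(X)
E
```

```text
[0.41844548 0.2024876  0.028     ]
slide [0.0016 0.0019 0.0486] turn None q [ 0.3   0.34  1.95 -0.    0.85  0.72]
```

Emit:
carry_out(rows=[{"slide": [0.0016,0.0019,0.03],"turn": 0,"fingers": 0.07},{"slide": [0.0016,0.0019,0.047],"turn": 0,"fingers": 0.07},{"slide": [0.0016,0.0019,0.047],"turn": 0,"fingers": 0.07},{"slide": [0.0016,0.0019,0.047],"turn": 0,"fingers": 0.05},{"slide": [0.0016,0.0019,0.047],"turn": 0,"fingers": 0.05},{"slide": [0.0016,0.0019,0.047],"turn": 0,"fingers": 0.05}], squeeze=5)

```text
t: 7.3
tcp_pos: [0.418, 0.2023, 0.0063]
eef_rot: [0.0, 0.839, 0.545, 0.001]
force: [0.5, -0.3, 0.2]
finger_gap: 0.0511
grip_force: 0.0
```

```bash
python3 - <<'E'
from h import *
s,p,M=tool();print(s['t'],p,s['finger_gap'],M.round(3))
im=r.get_image('wrist');c=cam('wrist'); cv2.imwrite('pics/w4.png',cv2.resize(im[150:280,200:460],None,fx=3,fy=3))
E
```

```text
7.3 [0.41804227 0.20231372 0.00633242] 0.05111853383846395 [[ 0.407  0.914  0.002]
 [ 0.914 -0.407  0.001]
 [ 0.001  0.002 -1.   ]]
```

View pics/w4.png

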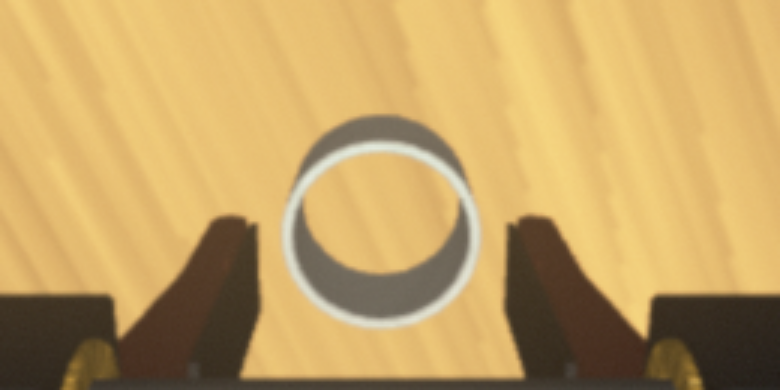

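The crop shows the ring at (327,228) between the fingers. The gap (51 mm, 82 px) and the ring (46 mm, 65 px) have different scales, so the fingertips look higher than the ring. I'll check this against the calibration and the side camera.

```bash
python3 - <<'E'
from h import *
s,p,M=tool(); c=cam('wrist'); print('f',c[0][0,0],c[0][:2,2],c[1])
o=-c[2].T@c[3]; print('cam rel tool',M.T@(o-p))
for z in (0,.014,.028,.04,.06):
    a=proj('wrist',[p*[1,1,0]+[0,0,z]+M@[0,sg*.023,0] for sg in(-1,1)],c); print(z,a.round(1).tolist(),np.ptp(a[:,0]))
for dz in (0,.02,.04,.06):
    a=proj('wrist',[p+[0,0,dz]+M@[sx*.01,sg*.0255,0] for sg in(-1,1) for sx in (1,-1)],c); print('finger',dz,a.round(1).tolist())
im=r.get_image('side'); print(proj('side',[p,p+M@[0,.0255,0],p-M@[0,.0255,0],p+[0,0,.04]]))
cv2.imwrite('pics/s1.png',cv2.resize(im[120:260,160:340],None,fx=4,fy=4))
E
```

```text
f 279.0368140084737 [326.95877976 197.78050109] [0.00045786 0.         0.         0.         0.        ]
cam rel tool [ 6.88408740e-02  9.55879070e-05 -2.02112696e-01]
0 [[297.4, 215.7], [356.1, 215.7]] 58.635138463124235
0.014 [[295.5, 221.7], [358.0, 221.7]] 62.504469086694655
0.028 [[293.3, 228.5], [360.2, 228.5]] 66.92059175659148
0.04 [[291.2, 235.1], [362.4, 235.1]] 71.23457042094418
0.06 [[286.9, 248.3], [366.7, 248.3]] 79.80943694874418
finger 0 [[292.9, 205.7], [293.7, 230.5], [360.6, 205.7], [359.8, 230.5]]
finger 0.02 [[289.5, 213.8], [290.5, 240.9], [364.0, 213.8], [363.1, 240.9]]
finger 0.04 [[285.4, 223.8], [286.5, 253.6], [368.2, 223.8], [367.1, 253.6]]
finger 0.06 [[280.1, 236.3], [281.6, 269.4], [373.5, 236.3], [372.1, 269.3]]
[[243.45080181 199.08679519]
 [252.59721761 198.42808304]
 [234.28410444 199.74702459]
 [241.08530901 189.36493323]]
```

View pics/s1.png

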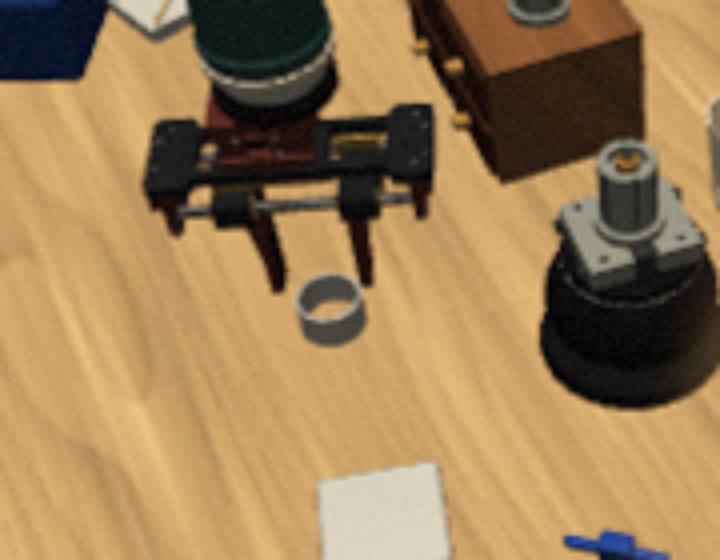

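The side view shows the fingertips hovering about 40 mm above the bench, although the reported TCP is at z = 6 mm. The wrist view agrees: the tip pixels match "TCP + 40 mm". So the real fingertips end 40 mm short of the reported TCP, and I'll work with that offset and watch the force.

Emit:
carry_out(rows=[{"slide": [0,0,0],"turn": 0,"fingers": 0.07},{"slide": [0,0,0],"turn": 0,"fingers": 0.07},{"slide": [0,0,0.015],"turn": 0,"fingers": 0.07},{"slide": [0,0,0.028],"turn": 0,"fingers": 0.07},{"slide": [0,0,0.036],"turn": 0,"fingers": 0.07},{"slide": [0,0,0.036],"turn": 0,"fingers": 0.04},{"slide": [0,0,0.036],"turn": 0,"fingers": 0.04},{"slide": [0,0,0.036],"turn": 0,"fingers": 0.04},{"slide": [0,0,0.036],"turn": 0,"fingers": 0.04},{"slide": [0,0,0.036],"turn": 0,"fingers": 0.04}], squeeze=4)

```text
t: 8.4
tcp_pos: [0.4176, 0.2022, -0.0303]
eef_rot: [0.0, 0.839, 0.545, 0.0]
force: [-0.2, -0.4, 1.1]
finger_gap: 0.0455
grip_force: 4.0
```

Emit:
carry_out(rows=[{"slide": [0,0,0],"turn": 0,"fingers": 0.065},{"slide": [0,0,0],"turn": 0,"fingers": 0.065},{"slide": [0,0,0],"turn": -8,"fingers": 0.065},{"slide": [0,0,0],"turn": -16,"fingers": 0.065},{"slide": [0,0,0],"turn": -24,"fingers": 0.065},{"slide": [0,0,0],"turn": -32,"fingers": 0.065},{"slide": [0,0,0],"turn": -40,"fingers": 0.065},{"slide": [0,0,0],"turn": -48,"fingers": 0.065},{"slide": [0,0,0],"turn": -56,"fingers": 0.065},{"slide": [0,0,0],"turn": -64,"fingers": 0.065}])

```text
t: 9.4
tcp_pos: [0.417, 0.202, -0.0308]
eef_rot: [-0.0, 0.42, 0.908, -0.0]
force: [-0.7, -0.4, -0.3]
finger_gap: 0.0649
grip_force: 0.0
```

Emit:
carry_out(rows=[{"slide": [0,0,0],"turn": -8,"fingers": 0.065},{"slide": [0,0,0],"turn": -16,"fingers": 0.065},{"slide": [0,0,0],"turn": -24,"fingers": 0.065},{"slide": [0,0,0],"turn": -26,"fingers": 0.04},{"slide": [0,0,0],"turn": -26,"fingers": 0.04},{"slide": [0,0,0],"turn": -26,"fingers": 0.04},{"slide": [0,0,0],"turn": -26,"fingers": 0.04},{"slide": [0,0,0],"turn": -26,"fingers": 0.04},{"slide": [0,0,0],"turn": -26,"fingers": 0.04}], squeeze=10)

```text
t: 10.3
tcp_pos: [0.4171, 0.202, -0.0308]
eef_rot: [-0.0, 0.208, 0.978, -0.0]
force: [-0.2, 0.5, 0.6]
finger_gap: 0.0452
grip_force: 10.0
```

Emit:
carry_out(rows=[{"slide": [0,0,-0.04],"turn": 0,"fingers": 0.04},{"slide": [0,0,-0.09],"turn": 0,"fingers": 0.04},{"slide": [0,0,-0.14],"turn": 0,"fingers": 0.04},{"slide": [0,0,-0.19],"turn": 0,"fingers": 0.04},{"slide": [0,0,-0.23],"turn": 0,"fingers": 0.04},{"slide": [0,0,-0.23],"turn": 0,"fingers": 0.04}])

```text
t: 10.9
tcp_pos: [0.421, 0.2033, 0.2048]
eef_rot: [0.005, 0.208, 0.978, 0.003]
force: [1.1, 0.4, -0.6]
finger_gap: 0.0454
grip_force: 10.0
```

```bash
python3 - <<'E'
from h import *
s,p,M=tool();print(s['t'],p,s['finger_gap'],s['grip_force'],M.round(3))
im=r.get_image('wrist');c=cam('wrist'); cv2.imwrite('pics/w5.png',im)
for l,z in [('mandrel_a',.115),('nut_a',.172)]:
  for d in r.tip_of('wrist',l)[:3]: print(l,d['confidence'],d['at'],ray('wrist',d['at'],z,c))
for n in ('scene','side'):
  r.get_image(n)
  for l,z in [('mandrel_a',.115),('nut_a',.172)]:
    for d in r.tip_of(n,l)[:3]: print(n,l,d['confidence'],d['at'],ray(n,d['at'],z))
togo([.589,.0835,.19])
E
```

```text
10.9 [0.42102273 0.20329065 0.20478636] 0.045369722805109855 9.999838024377823 [[-0.914  0.407  0.01 ]
 [ 0.407  0.914  0.003]
 [-0.008  0.007 -1.   ]]
mandrel_a 0.58 [296.8, 349.8] [0.59040255 0.08572392 0.115     ]
scene mandrel_a 0.94 [457.0, 174.0] [0.64654355 0.4004341  0.115     ]
scene mandrel_a 0.86 [347.5, 197.5] [0.5893315  0.09289854 0.115     ]
scene mandrel_a 0.86 [432.0, 179.2] [0.63201917 0.32620361 0.115     ]
scene nut_a 0.57 [461.5, 156.0] [0.6505614  0.39882644 0.172     ]
scene nut_a 0.46 [347.7, 179.5] [0.59508085 0.0883586  0.172     ]
side mandrel_a 0.89 [315.4, 174.7] [0.59019439 0.09033211 0.115     ]
side mandrel_a 0.64 [282.9, 103.1] [0.64971092 0.41775715 0.115     ]
side mandrel_a 0.5 [295.1, 126.3] [0.63209806 0.29521546 0.115     ]
side nut_a 0.46 [282.1, 90.5] [0.64454778 0.40013455 0.172     ]
side nut_a 0.4 [315.3, 160.2] [0.58825047 0.083658   0.172     ]
slide [-0.2059 -0.0377  0.0076] turn None q [ 0.3   0.15  1.77 -0.    1.23 -0.85]
```

Emit:
carry_out(rows=[{"slide": [-0.045,-0.008,0],"turn": 0,"fingers": 0.04},{"slide": [-0.09,-0.016,0],"turn": 0,"fingers": 0.04},{"slide": [-0.135,-0.024,0],"turn": 0,"fingers": 0.04},{"slide": [-0.18,-0.032,0],"turn": 0,"fingers": 0.04},{"slide": [-0.225,-0.038,0],"turn": 0,"fingers": 0.04},{"slide": [-0.245,-0.038,0],"turn": 0,"fingers": 0.04},{"slide": [-0.245,-0.038,0],"turn": 0,"fingers": 0.04},{"slide": [-0.245,-0.038,0],"turn": 0,"fingers": 0.04},{"slide": [-0.245,-0.038,0],"turn": 0,"fingers": 0.04}])

```text
t: 12.25
tcp_pos: [0.6238, 0.0684, 0.1987]
eef_rot: [-0.001, 0.208, 0.978, -0.0]
force: [-0.3, 0.1, -0.5]
finger_gap: 0.0453
grip_force: 10.0
```

```bash
python3 - <<'E'
from h import *
s,p,M=tool();print(s['t'],p,s['finger_gap'],s['grip_force'],M.round(3))
im=r.get_image('wrist');c=cam('wrist'); cv2.imwrite('pics/w6.png',im)
cv2.imwrite('pics/w6c.png',cv2.resize(im[80:280,200:460],None,fx=3,fy=3))
print(proj('wrist',[p+[0,0,.059],p+[0,0,.031],[.5895,.084,.17]],c))
for l,z in [('mandrel_a',.115),('nut_a',.172),('napkin_ring',p[2]+.031)]:
  for d in r.tip_of('wrist',l)[:3]: print(l,d['confidence'],d['at'],ray('wrist',d['at'],z,c))
E
```

```text
12.25 [0.62384271 0.06843059 0.19868689] 0.04532583084796577 9.999922569841146 [[-0.914  0.406 -0.002]
 [ 0.406  0.914  0.   ]
 [ 0.002 -0.001 -1.   ]]
[[326.33582645 251.40624135]
 [326.4527045  232.75615528]
 [326.95834059 163.38267577]]
mandrel_a 0.67 [566.1, 111.0] [0.64421133 0.31600886 0.115     ]
mandrel_a 0.56 [328.6, 161.9] [0.59541262 0.08318231 0.115     ]
nut_a 0.78 [328.0, 172.2] [0.59629652 0.08192903 0.172     ]
napkin_ring 0.37 [413.6, 215.9] [0.63603966 0.12459088 0.22968689]
napkin_ring 0.24 [328.1, 153.8] [0.57724857 0.0902381  0.22968689]
```

View pics/w6c.png

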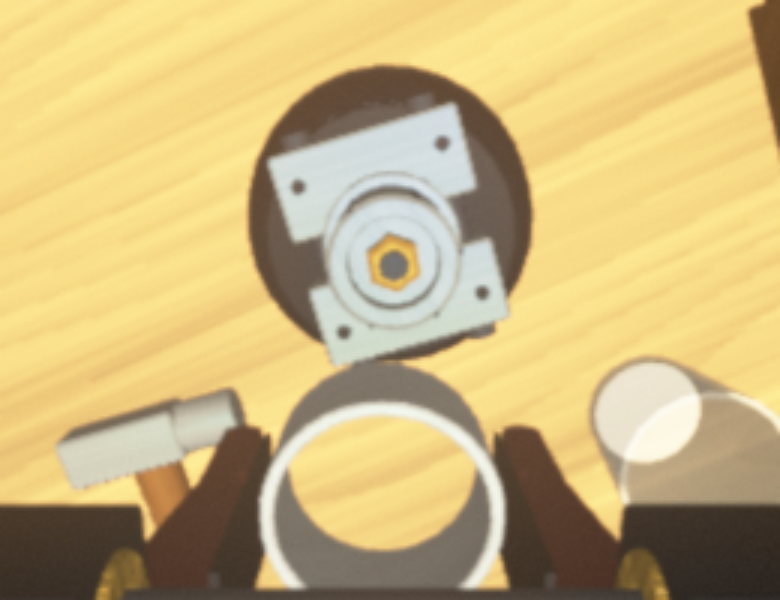

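The crop shows the ring held level between the fingers, with its upper rim's top at (327,214). The vise mandrel's nut is at (331,168). The nut spans about 17 px, or about 14 mm across flats, and the recess spans about 26 mm, so the nut is the 14 mm one. Its corners point up and down in the image.

```bash
python3 - <<'E'
from h import *
from scipy.optimize import least_squares
s,p,M=tool(); c=cam('wrist')
th=np.linspace(0,2*np.pi,73)
C=np.c_[np.cos(th),np.sin(th),0*th]
def ext(cen,rad): 
    q=proj('wrist',cen+rad*C@M.T*[1,1,0]+0,c); return q
def f(v):
    q=ext(p+[0,0,.059]+M@[v[0],v[1],0],.023); return [q[:,0].min()-287.3,q[:,0].max()-367.7,q[:,1].min()-214.0]
v=least_squares(f,[0,0]); print('ring off tool',v.x,v.fun)
N=ray('wrist',(331.3,167.5),.172); S=ray('wrist',(331,168.3),.175); print(N,S)
def g(w):
    q=ext(np.array([w[0],w[1],.170]),.019); return [q[:,0].min()-309,q[:,0].max()-353.6,q[:,1].max()-188.7]
w=least_squares(g,[.59,.083]); print('barrel',w.x,w.fun)
a=ray('wrist',(200+394/3,80+232/3),.172);b=ray('wrist',(200+395.5/3,80+292/3),.172); print('corner dir',np.degrees(np.arctan2(*(b-a)[1::-1])),np.linalg.norm(b-a))
for X in (N,S,[*w.x,.17]): print('slide to centre tool:',(M.T@(np.array(X)-p))[:2]-v.x)
E
```

```text
ring off tool [-0.00084323  0.00052082] [-0.94435151  0.94428236  0.07099003]
[0.59462466 0.08583374 0.172     ] [0.59470155 0.08548359 0.175     ]
barrel [0.59412305 0.08608622] [-0.49611067  0.49608007  0.0214073 ]
corner dir -22.269028820253418 0.01662712801638664
slide to centre tool: [0.0353725  0.00327338]
slide to centre tool: [0.03516031 0.00298428]
slide to centre tool: [0.0359333 0.0033008]
```

Emit:
carry_out(rows=[{"slide": [0.015,0.001,0],"turn": 0,"fingers": 0.04},{"slide": [0.03,0.003,0.01],"turn": 0,"fingers": 0.04},{"slide": [0.0355,0.0032,0.03],"turn": 0,"fingers": 0.04},{"slide": [0.0355,0.0032,0.046],"turn": 0,"fingers": 0.04},{"slide": [0.0355,0.0032,0.046],"turn": 0,"fingers": 0.04},{"slide": [0.0355,0.0032,0.046],"turn": 0,"fingers": 0.04}])

```text
t: 13.05
tcp_pos: [0.5936, 0.0855, 0.1536]
eef_rot: [-0.0, 0.208, 0.978, -0.0]
force: [-0.6, 0.2, -1.1]
finger_gap: 0.0457
grip_force: 10.0
```

```bash
python3 - <<'E'
from h import *
s,p,M=tool(); c=cam('wrist');print(s['t'],p,s['force'],M.round(4))
off=M@[-.0008,.0005,0]
print('ring at',(p+off)[:2],'err tool',(M.T@(np.array([.5944,.0858,0])-p-off))[:2], 'bottom',p[2]+.031)
E
```

```text
13.05 [0.59362851 0.08547566 0.15363309] [-0.62945172  0.20934049 -1.06141192] [[-9.138e-01  4.063e-01 -5.000e-04]
 [ 4.063e-01  9.138e-01 -0.000e+00]
 [ 4.000e-04 -2.000e-04 -1.000e+00]]
ring at [0.59456264 0.08560752] err tool [0.00016368 0.00013808] bottom 0.184633086559223
```

Aligned. Now lower gently; the ring should seat with the TCP at z ≈ 0.092.

Emit:
carry_out(rows=[{"slide": [0,0,0.008],"turn": 0,"fingers": 0.04},{"slide": [0,0,0.014],"turn": 0,"fingers": 0.04},{"slide": [0,0,0.018],"turn": 0,"fingers": 0.04},{"slide": [0,0,0.022],"turn": 0,"fingers": 0.04},{"slide": [0,0,0.026],"turn": 0,"fingers": 0.04},{"slide": [0,0,0.026],"turn": 0,"fingers": 0.04}], squeeze=8)

```text
t: 13.65
tcp_pos: [0.5939, 0.085, 0.1265]
eef_rot: [-0.001, 0.208, 0.978, -0.0]
force: [-0.1, -0.1, -0.8]
finger_gap: 0.0455
grip_force: 8.0
```

Emit:
carry_out(rows=[{"slide": [0,0,0.01],"turn": 0,"fingers": 0.04},{"slide": [0,0,0.018],"turn": 0,"fingers": 0.04},{"slide": [0,0,0.025],"turn": 0,"fingers": 0.04},{"slide": [0,0,0.03],"turn": 0,"fingers": 0.04},{"slide": [0,0,0.034],"turn": 0,"fingers": 0.04},{"slide": [0,0,0.036],"turn": 0,"fingers": 0.04},{"slide": [0,0,0.036],"turn": 0,"fingers": 0.04}])

```text
t: 14.35
tcp_pos: [0.594, 0.085, 0.0917]
eef_rot: [-0.0, 0.208, 0.978, -0.0]
force: [-3.1, -0.3, 3.4]
finger_gap: 0.0457
grip_force: 8.0
```

Emit:
carry_out(rows=[{"slide": [0,0,0],"turn": 0,"fingers": 0.07},{"slide": [0,0,0],"turn": 0,"fingers": 0.07},{"slide": [0,0,0],"turn": 0,"fingers": 0.07},{"slide": [0,0,-0.03],"turn": 0,"fingers": 0.07},{"slide": [0,0,-0.08],"turn": 0,"fingers": 0.07},{"slide": [0,0,-0.13],"turn": 0,"fingers": 0.07},{"slide": [0,0,-0.16],"turn": 0,"fingers": 0.07},{"slide": [-0.019,-0.041,-0.16],"turn": 0,"fingers": 0.07},{"slide": [-0.038,-0.082,-0.16],"turn": 0,"fingers": 0.07},{"slide": [-0.057,-0.123,-0.16],"turn": 0,"fingers": 0.07}])

```text
t: 15.35
tcp_pos: [0.5966, -0.0517, 0.2518]
eef_rot: [0.001, 0.207, 0.978, -0.0]
force: [0.7, 0.6, 0.3]
finger_gap: 0.0701
grip_force: 0.0
```

Emit:
carry_out(rows=[{"slide": [-0.019,-0.041,0],"turn": 0,"fingers": 0.03},{"slide": [-0.038,-0.082,0],"turn": 0,"fingers": 0.03},{"slide": [-0.057,-0.123,0],"turn": 0,"fingers": 0.03},{"slide": [-0.076,-0.164,0],"turn": 0,"fingers": 0.03},{"slide": [-0.095,-0.205,0],"turn": 0,"fingers": 0.03},{"slide": [-0.101,-0.217,0],"turn": 0,"fingers": 0.03},{"slide": [-0.101,-0.217,0],"turn": 0,"fingers": 0.03},{"slide": [-0.101,-0.217,0],"turn": 0,"fingers": 0.03}])

```text
t: 16.15
tcp_pos: [0.6003, -0.2886, 0.251]
eef_rot: [-0.0, 0.208, 0.978, 0.001]
force: [-0.6, -0.3, 0.5]
finger_gap: 0.0298
grip_force: 0.0
```

```bash
python3 - <<'E'
from h import *
s,p,M=tool(); print(s['t'],p,s['force'],M.round(4),s['q'])
im=r.get_image('wrist'); c=cam('wrist'); cv2.imwrite('pics/w7.png',cv2.resize(im,None,fx=1.25,fy=1.25))
np.savez('w7.npz',K=c[0],D=c[1],R=c[2],t=c[3],im=im)
for d in r.tip_of('wrist','key_1')[:5]: print(d['confidence'],d['at'],ray('wrist',d['at'],.005,c))
for d in r.cut_out('wrist','key_1')[:5]: print(d['confidence'],d['box'],d['pixels'].sum())
for d in r.tip_of('wrist','key_tray')[:1]: print(d['confidence'],d['at'],ray('wrist',d['at'],0,c))
E
```

```text
16.15 [ 0.6003108  -0.28864193  0.2509854 ] [-0.63320655 -0.33148023  0.48054379] [[-9.135e-01  4.067e-01 -5.000e-04]
 [ 4.067e-01  9.135e-01  1.300e-03]
 [ 9.000e-04  1.000e-03 -1.000e+00]] [-5.52335118e-01  4.08808029e-01  1.26338369e+00  8.30437162e-04
  1.47046721e+00 -1.70433936e+00]
0.93 [286.3, 167.1] [ 0.57123335 -0.34648242  0.005     ]
0.84 [325.5, 146.0] [ 0.5662409  -0.27500565  0.005     ]
0.62 [361.6, 123.5] [ 0.55752876 -0.20976221  0.005     ]
0.58 [312.4, 64.0] [ 0.44943218 -0.24413969  0.005     ]
0.58 [417.5, 46.6] [ 0.4903321 -0.094636   0.005    ]
0.96 [289.7, 33.0, 325.9, 76.1] 556
0.95 [264.2, 156.0, 293.6, 192.9] 478
0.84 [354.7, 101.6, 371.4, 149.3] 406
0.81 [308.7, 131.4, 341.8, 169.0] 478
0.55 [409.8, 8.1, 441.2, 58.0] 680
0.73 [324.9, 148.1] [ 0.56919979 -0.27740117  0.        ]
```

View pics/w7.png

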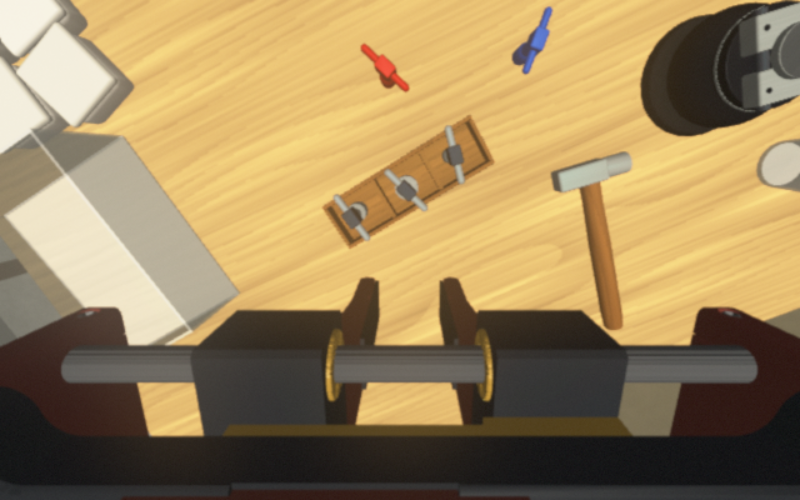

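The wrist view shows the three steel keys in the tray at about (283,172), (325,150) and (362,124), the red and blue look-alikes at (307,54) and (431,32), and the hammer at (480,140). I'll measure the keys' bars and socket sizes from the network's masks.

```bash
cat >> h.py <<'E'
def keys(boxok=lambda d:True, zb=.063):
    "bars of seen keys: centre at bar height, angle, length, inscribed socket radius"
    im=r.get_image('wrist'); c=cam('wrist'); res=[]
    for d in r.cut_out('wrist','key_1')[:8]:
        m=d['pixels']; 
        if m.sum()<150: continue
        ys,xs=np.nonzero(m); sat=cv2.cvtColor(im,cv2.COLOR_BGR2HSV)[...,1][m].mean()
        W=np.array([ray('wrist',q,zb,c)[:2] for q in np.c_[xs,ys]])
        h=cv2.convexHull(W.astype(np.float32))[:,0]; D=np.linalg.norm(h[:,None]-h,axis=2)
        i,j=np.unravel_index(D.argmax(),D.shape); ce=(h[i]+h[j])/2; u=(h[j]-h[i])/D[i,j]
        for _ in range(4):
            e=(W-ce)@u; n=np.array([-u[1],u[0]]); v=(W-ce)@n
            k=(abs(e)>.017)&(abs(v)<.007); pc=np.polyfit(e[k],v[k],1)
            ce=ce+n*pc[1]+u*(e[k].max()+e[k].min())/2; u=u+n*pc[0]; u/=np.linalg.norm(u)
        e=(W-ce)@u; n=np.array([-u[1],u[0]]); v=(W-ce)@n; k=abs(v)<.007
        dt=cv2.distanceTransform(cv2.copyMakeBorder(m.astype(np.uint8),1,1,1,1,0),cv2.DIST_L2,5)[1:-1,1:-1]
        q=np.unravel_index(dt.argmax(),dt.shape)
        sc=np.linalg.norm(ray('wrist',(q[1]+1,q[0]),.025,c)-ray('wrist',(q[1],q[0]),.025,c))
        res.append((ce,np.degrees(np.arctan2(u[1],u[0]))%180)); print('conf %.2f sat %.0f box %s bar centre %s ang %.1f len %.1f mm  sideways %.1f..%.1f  insc r %.1f mm at %s'%(d['confidence'],sat,np.round(d['box']),ce.round(4),res[-1][1],1e3*np.ptp(e[k]),1e3*v.min(),1e3*v.max(),1e3*sc*dt.max(),q[::-1]))
    return res,im,c
E
python3 - <<'E'
from h import *
keys()
E
```

```text
conf 0.87 sat 53 box [355. 102. 370. 149.] bar centre [ 0.5564 -0.2156] ang 172.8 len 62.0 mm  sideways -8.5..13.6  insc r 11.9 mm at (np.int64(361), np.int64(123))
conf 0.83 sat 185 box [291.  35. 330.  73.] bar centre [ 0.4476 -0.2477] ang 25.1 len 61.2 mm  sideways -8.4..13.0  insc r 10.6 mm at (np.int64(308), np.int64(56))
conf 0.76 sat 54 box [266. 155. 293. 193.] bar centre [ 0.5721 -0.3473] ang 10.9 len 58.9 mm  sideways -20.5..8.9  insc r 13.3 mm at (np.int64(282), np.int64(171))
conf 0.63 sat 43 box [307. 134. 344. 168.] bar centre [ 0.569  -0.2787] ang 21.9 len 60.5 mm  sideways -15.3..10.1  insc r 14.0 mm at (np.int64(324), np.int64(149))
conf 0.62 sat 95 box [410.   4. 439.  58.] bar centre [ 0.4862 -0.0993] ang 135.9 len 62.5 mm  sideways -16.4..9.8  insc r 11.4 mm at (np.int64(418), np.int64(44))
```

```bash
python3 - <<'E'
from h import *
for z in (0,.1,.15): print(z,[ray('wrist',(a/1.25,b/1.25),z)[:2].round(3) for a,b in ((238,293),(127,135),(190,330))])
E
```

```text
0 [array([ 0.61 , -0.552]), array([ 0.373, -0.57 ]), array([ 0.631, -0.645])]
0.1 [array([ 0.594, -0.488]), array([ 0.41 , -0.501]), array([ 0.611, -0.56 ])]
0.15 [array([ 0.586, -0.456]), array([ 0.428, -0.467]), array([ 0.601, -0.518])]
```

Emit:
carry_out(rows=[{"slide": [-0.005,-0.009,0.02],"turn": -8,"fingers": 0.034},{"slide": [-0.01,-0.018,0.05],"turn": -16,"fingers": 0.034},{"slide": [-0.02,-0.03,0.08],"turn": -24,"fingers": 0.034},{"slide": [-0.027,-0.045,0.1],"turn": -32,"fingers": 0.034},{"slide": [-0.027,-0.045,0.12],"turn": -35,"fingers": 0.034},{"slide": [-0.027,-0.045,0.12],"turn": -35,"fingers": 0.034},{"slide": [-0.027,-0.045,0.12],"turn": -35,"fingers": 0.034}])

```text
t: 17.15
tcp_pos: [0.6068, -0.3413, 0.1315]
eef_rot: [-0.0, -0.095, 0.995, 0.0]
force: [1.1, -0.1, -0.3]
finger_gap: 0.0341
grip_force: 0.0
```

```bash
python3 - <<'E'
from h import *
s,p,M=tool(); print(s['t'],p,M.round(3)[:2,:2],s['q'])
res,im,c=keys()
r.cut_out
for d in r.tip_of('wrist','key_1')[:5]: print(d['confidence'],d['at'],ray('wrist',d['at'],.005,c))
E
```

```text
17.15 [ 0.6068187  -0.34125961  0.13146696] [[-0.982 -0.19 ]
 [-0.19   0.982]] [-6.11469828e-01  5.39621546e-01  1.33966647e+00  8.04373302e-05
  1.26297231e+00 -2.37326831e+00]
conf 0.96 sat 42 box [315. 128. 337. 195.] bar centre [ 0.5733 -0.3476] ang 12.1 len 62.1 mm  sideways -9.1..9.4  insc r 10.8 mm at (np.int64(328), np.int64(157))
conf 0.96 sat 138 box [552.  99. 637. 144.] bar centre [ 0.4845 -0.1129] ang 113.6 len 80.4 mm  sideways -8.7..23.2  insc r 12.8 mm at (np.int64(602), np.int64(122))
conf 0.94 sat 187 box [432.   3. 480.  84.] bar centre [ 0.4488 -0.2491] ang 24.1 len 62.6 mm  sideways -12.5..30.8  insc r 13.4 mm at (np.int64(462), np.int64(45))
conf 0.93 sat 57 box [433. 140. 482. 203.] bar centre [ 0.5564 -0.2149] ang 172.3 len 62.7 mm  sideways -12.0..32.2  insc r 13.8 mm at (np.int64(463), np.int64(170))
conf 0.63 sat 46 box [373. 139. 409. 202.] bar centre [ 0.5701 -0.279 ] ang 22.4 len 62.6 mm  sideways -9.5..21.4  insc r 15.1 mm at (np.int64(389), np.int64(165))
0.9 [324.7, 153.5] [ 0.57258455 -0.35117612  0.005     ]
0.82 [441.4, 164.4] [ 0.55889066 -0.21325941  0.005     ]
0.73 [384.0, 163.0] [ 0.57019428 -0.28029067  0.005     ]
0.68 [440.7, 58.7] [ 0.44907226 -0.24739766  0.005     ]
0.62 [552.8, 122.3] [ 0.48856773 -0.10287122  0.005     ]
```

```bash
python3 - <<'E'
from h import *
im=r.get_image('wrist'); c=cam('wrist'); S=cv2.cvtColor(im,cv2.COLOR_BGR2HSV)[...,1].astype(np.float32)
o=-c[2].T@c[3]; print('cam',o.round(3))
v=np.arange(-22,23)*1e-3
for nm,ce,a in (('A',(.5733,-.3476),11.5),('B',(.5701,-.279),22.2),('C',(.5564,-.2149),172.5)):
    u=np.array([np.cos(np.radians(a)),np.sin(np.radians(a))]); n=np.array([-u[1],u[0]])
    for e in (-.008,-.004,0,.004,.008):
        P=proj('wrist',np.array([[*(np.array(ce)+e*u+k*n),.031] for k in v]),c).astype(np.float32)
        q=cv2.remap(S,P[:,:1],P[:,1:],cv2.INTER_LINEAR)[:,0]
        print(nm,int(e*1e3),' '.join('%d'%(x/10) for x in q))
E
```

```text
cam [ 0.54  -0.355  0.335]
A -8 16 16 16 16 16 16 16 16 16 16 16 16 15 13 8 5 4 5 6 6 4 4 3 1 1 3 4 5 6 6 5 4 6 10 14 16 16 16 16 16 16 16 16 16 16
A -4 16 16 16 16 16 16 16 16 16 16 16 15 11 6 4 4 5 5 3 3 3 3 3 3 2 2 2 2 2 3 3 4 4 5 8 13 15 16 16 16 16 16 16 16 16
A 0 16 16 16 16 16 16 16 16 16 16 15 14 8 4 3 4 4 4 3 3 3 3 3 3 2 2 2 2 2 3 4 4 3 3 6 10 15 16 16 16 16 16 16 16 16
A 4 16 16 16 16 16 16 16 16 16 16 16 15 13 8 4 4 4 4 3 3 3 2 3 2 2 2 2 2 2 3 4 4 4 6 10 15 16 16 16 16 16 16 16 16 16
A 8 16 16 16 16 16 16 16 16 16 16 16 16 16 16 15 13 9 5 3 3 3 3 2 2 2 3 3 3 3 3 5 9 14 15 16 16 16 16 16 16 16 16 16 16 16
B -8 16 16 16 16 16 16 14 10 7 6 5 4 3 3 3 3 3 3 3 3 3 3 3 3 3 3 3 3 3 2 1 1 2 2 4 9 14 16 16 16 16 16 16 16 16
B -4 16 16 16 16 16 15 12 7 6 4 3 3 3 3 3 3 3 3 3 3 5 8 10 10 9 9 8 6 5 4 2 2 3 4 4 6 9 12 14 15 16 16 16 16 16
B 0 16 16 16 16 16 16 15 12 7 4 3 3 3 3 3 3 3 3 5 6 7 9 10 10 9 7 4 2 1 1 1 1 1 2 2 2 1 2 2 4 10 14 16 16 16
B 4 16 16 16 16 16 16 16 16 14 9 4 3 3 3 3 3 3 3 3 4 6 9 9 9 8 6 3 2 1 1 1 1 2 2 2 2 2 2 3 5 9 14 16 16 16
B 8 16 16 16 16 16 16 16 16 16 16 15 12 8 5 3 3 3 3 3 3 4 6 9 10 8 6 3 2 1 2 2 2 2 2 2 2 2 2 3 4 9 14 16 16 16
C -8 2 2 2 2 2 2 3 4 7 9 9 9 9 9 9 9 8 9 10 9 9 8 7 7 6 7 8 8 8 8 9 10 12 11 12 13 14 15 16 16 16 16 16 16 16
C -4 2 2 2 2 2 2 3 5 7 9 9 9 9 9 9 9 9 9 8 7 6 5 6 5 5 5 4 4 4 4 4 4 5 5 5 6 6 6 6 9 13 15 16 16 16
C 0 2 2 2 2 2 2 3 5 7 8 9 9 9 9 9 9 9 9 9 8 6 5 6 6 6 5 5 4 4 4 4 4 4 5 5 5 6 6 6 6 9 13 15 16 16
C 4 2 2 2 2 2 2 3 5 7 9 9 9 9 9 9 9 9 9 8 7 6 6 5 5 5 5 4 4 4 4 4 4 5 5 5 6 5 6 7 9 12 15 16 16 16
C 8 2 2 2 2 2 2 3 5 7 8 9 9 9 10 9 9 9 9 9 8 7 6 5 5 5 5 6 6 7 8 9 10 10 11 12 13 14 15 16 16 16 16 16 16 16
```

Across its middle, key A's socket (the tray end at y = -0.347) measures about 23 mm, so it's the 23.5 mm key for 14 mm nuts. I'll try it first.

Emit:
carry_out(rows=[{"slide": [0.018,0.0005,0.02],"turn": -0.7,"fingers": 0.034},{"slide": [0.0348,0.001,0.05],"turn": -0.7,"fingers": 0.034},{"slide": [0.0348,0.001,0.08],"turn": -0.7,"fingers": 0.034},{"slide": [0.0348,0.001,0.11],"turn": -0.7,"fingers": 0.034},{"slide": [0.0348,0.001,0.128],"turn": -0.7,"fingers": 0.034},{"slide": [0.0348,0.001,0.128],"turn": -0.7,"fingers": 0.034},{"slide": [0.0348,0.001,0.128],"turn": -0.7,"fingers": 0.008},{"slide": [0.0348,0.001,0.128],"turn": -0.7,"fingers": 0.008},{"slide": [0.0348,0.001,0.128],"turn": -0.7,"fingers": 0.008},{"slide": [0.0348,0.001,0.128],"turn": -0.7,"fingers": 0.008}], squeeze=30)

```text
t: 18.35
tcp_pos: [0.5736, -0.3484, 0.005]
eef_rot: [0.001, -0.102, 0.995, -0.001]
force: [0.8, -0.3, 5.3]
finger_gap: 0.0138
grip_force: 30.0
```

Emit:
carry_out(rows=[{"slide": [0,0,-0.02],"turn": 0,"fingers": 0.008},{"slide": [0,0,-0.06],"turn": 0,"fingers": 0.008},{"slide": [0,0,-0.11],"turn": 0,"fingers": 0.008},{"slide": [0,0,-0.16],"turn": 0,"fingers": 0.008},{"slide": [-0.007,0.02,-0.2],"turn": 0,"fingers": 0.008},{"slide": [-0.021,0.062,-0.215],"turn": -6,"fingers": 0.008},{"slide": [-0.036,0.106,-0.215],"turn": -12,"fingers": 0.008},{"slide": [-0.051,0.15,-0.215],"turn": -18,"fingers": 0.008},{"slide": [-0.066,0.194,-0.215],"turn": -24,"fingers": 0.008},{"slide": [-0.081,0.238,-0.215],"turn": -26,"fingers": 0.008}])

```text
t: 19.35
tcp_pos: [0.6032, -0.0963, 0.2186]
eef_rot: [0.0, -0.325, 0.946, -0.0]
force: [0.3, 0.4, -1.7]
finger_gap: 0.014
grip_force: 30.0
```

```bash
python3 - <<'E'
from h import *
s,p,M=tool(); print(s['t'],p,s['finger_gap'],s['grip_force']); togo([.63,.113,.215],127.7)
E
```

```text
19.35 [ 0.60315041 -0.09630356  0.21859657] 0.014003924550097652 29.998545348644257
slide [-0.1497  0.1487  0.0036] turn 0.1796522894470911 q [-0.27  0.35  1.44 -0.    1.36 -2.5 ]
```

Emit:
carry_out(rows=[{"slide": [-0.03,0.03,0],"turn": 0,"fingers": 0.008},{"slide": [-0.06,0.06,0],"turn": 0,"fingers": 0.008},{"slide": [-0.09,0.09,0],"turn": 0,"fingers": 0.008},{"slide": [-0.12,0.12,0],"turn": 0,"fingers": 0.008},{"slide": [-0.15,0.148,0],"turn": 0,"fingers": 0.008},{"slide": [-0.15,0.148,0],"turn": 0,"fingers": 0.008},{"slide": [-0.15,0.148,0],"turn": 0,"fingers": 0.008},{"slide": [-0.15,0.148,0],"turn": 0,"fingers": 0.008}])

```text
t: 20.15
tcp_pos: [0.6313, 0.1098, 0.2182]
eef_rot: [-0.0, -0.323, 0.946, -0.0]
force: [-0.3, -0.2, -1.1]
finger_gap: 0.014
grip_force: 30.0
```

```bash
python3 - <<'E'
from h import *
s,p,M=tool(); print(s['t'],p,M.round(3),s['q'],s['force'])
im=r.get_image('wrist');c=cam('wrist')
print('exp nut',proj('wrist',[[.5945,.0857,.172],p],c))
for d in r.tip_of('wrist','nut_a')[:2]: print(d['confidence'],d['at'],ray('wrist',d['at'],.172,c))
# brass hex: high saturation blob near the expected nut
H=cv2.cvtColor(im,cv2.COLOR_BGR2HSV); x,y=proj('wrist',[[.5945,.0857,.172]],c)[0].astype(int)
w=H[y-14:y+15,x-14:x+15]; m=((w[...,1]>110)&(w[...,0]>8)&(w[...,0]<35)).astype(np.uint8)
ct=max(cv2.findContours(m,0,2)[0],key=cv2.contourArea); hull=cv2.convexHull(ct)[:,0]+[x-14,y-14]
W=np.array([ray('wrist',q,.172,c)[:2] for q in hull]); 
(cx,cy),rad=cv2.minEnclosingCircle(W.astype(np.float32)); print('nut circ',cx,cy,rad, 'area px',m.sum())
# hexagon angle: support-function width by direction
for a in range(0,180,10):
    t=np.radians(a); e=W@[np.cos(t),np.sin(t)]; print(a,round(1e3*np.ptp(e),1),end='; ')
# barrel/ring rim and key socket masks
for l in ('mandrel_a','napkin_ring','key_1'):
    for d in r.cut_out('wrist',l)[:3]: print('\n',l,round(d['confidence'],2),np.round(d['box'],1),d['pixels'].sum(),end='')
E
```

```text
20.15 [0.63126594 0.10975528 0.21815356] [[-0.791 -0.611 -0.001]
 [-0.611  0.791 -0.001]
 [ 0.001 -0.    -1.   ]] [ 6.49260098e-02  3.91075418e-01  1.37094296e+00 -8.05471759e-04
  1.38018287e+00 -2.16343000e+00] [-0.34662041 -0.16310836 -1.08071387]
exp nut [[331.22933258 154.01422958]
 [327.40417634 217.86943717]]
0.6 [478.6, 322.5] [0.63822544 0.31382131 0.172     ]
0.59 [327.0, 154.4] [0.59705081 0.08294759 0.172     ]
nut circ 0.5942253470420837 0.08468279242515564 0.007233830168843269 area px 125
0 14.1; 10 13.4; 20 13.3; 30 13.9; 40 14.1; 50 14.3; 60 14.0; 70 13.3; 80 13.0; 90 13.5; 100 13.8; 110 13.7; 120 13.1; 130 12.4; 140 12.7; 150 13.4; 160 14.1; 170 14.3; 
 mandrel_a 0.82 [309.8 130.1 353.5 174.3] 1497
 mandrel_a 0.71 [460.2 306.7 492.7 338.2] 845
 napkin_ring 0.73 [308.7 126.  357.3 170.6] 244
 key_1 0.64 [310.5 194.5 341.4 276.7] 1944
```

```bash
python3 - <<'E'
from h import *
s,p,M=tool(); im=r.get_image('wrist');c=cam('wrist')
# rectified nut patch, 0.2 mm/px, at nut top
H=cv2.cvtColor(im,cv2.COLOR_BGR2HSV).astype(np.float32)
best=[]
def patch(cx,cy,z=.172):
    th=np.radians(np.arange(0,360,3)); rr=np.arange(3,13,.25)*1e-3
    P=np.array([[cx+k*np.cos(t),cy+k*np.sin(t),z] for t in th for k in rr]); q=proj('wrist',P,c).astype(np.float32)
    return cv2.remap(H[...,1],q[:,:1],q[:,1:],cv2.INTER_CUBIC).reshape(len(th),len(rr)),th,rr
cx,cy=.5942,.0855
for _ in range(6):
    S,th,rr=patch(cx,cy); hi=np.percentile(S,90); lo=np.percentile(S,20); half=(hi+lo)/2
    e=np.array([rr[np.nonzero(x>half)[0].max()] if (x>half).any() else np.nan for x in S]); k=~np.isnan(e)
    cx+=2*np.nanmean(e*np.cos(th)); cy+=2*np.nanmean(e*np.sin(th))
z=np.nansum(e*np.exp(6j*th)); print('nut',cx,cy,'r',np.nanmean(e),'corner',np.degrees(np.angle(z))/6,'amp',abs(z)*2/k.sum(),hi,lo)
d=r.cut_out('wrist','key_1')[0]; m=d['pixels']; print(d['box'],[(y,np.nonzero(m[y])[0][[0,-1]].tolist()) for y in range(194,250,5) if m[y].any()])
g=np.linspace(0,6.283,72); 
for dz in (0,.026):
    q=proj('wrist',[p+M@[.01175*np.cos(t),.01175*np.sin(t),0]+[0,0,dz] for t in g],c); print('socket exp',dz,q.min(0),q.max(0))
print('nut rel tool',M.T@(np.array([cx,cy,.172])-p))
E
```

```text
nut 0.5935649128357194 0.08536836296448302 r 0.006908333333333335 corner -14.225054058492908 amp 0.00037185840666987245 153.01277 17.225075
[308.0, 193.0, 342.5, 278.2] [(194, [325, 328]), (199, [320, 333]), (204, [318, 334]), (209, [314, 338]), (214, [312, 340]), (219, [311, 342]), (224, [314, 338]), (229, [316, 338]), (234, [316, 338]), (239, [314, 339]), (244, [313, 339]), (249, [313, 340])]
socket exp 0 [311.37285115 202.79052008] [342.17392727 232.05114173]
socket exp 0.026 [309.26784175 213.37881742] [344.19816153 246.17363881]
nut rel tool [0.04494128 0.00409684 0.04634608]
```

```bash
python3 - <<'E'
from h import *
s,p,M=tool()
g=np.linspace(0,6.283,72)
for n in ('side','scene'):
    im=r.get_image(n); c=cam(n)
    print(n,'tcp',proj(n,[p,p+[0,0,.026],p+[0,0,.063]],c).round(1).tolist())
    q=proj(n,[p+M@[.01175*np.cos(t),.01175*np.sin(t),0] for t in g],c); print(' mouth exp',q.min(0).round(1),q.max(0).round(1))
    print(' bar ends',proj(n,[p+M@[0.032*k,0,0]+[0,0,.063] for k in (-1,1)],c).round(1).tolist(), 'dz -20mm',proj(n,[p-[0,0,.02]],c).round(1), '+x7mm',proj(n,[p+M@[.007,0,0]],c).round(1))
    for d in r.cut_out(n,'key_1')[:6]:
        if abs(np.mean(d['box'][::2])-q[:,0].mean())<40: 
            m=d['pixels']; print(d['confidence'],d['box'],[(y,np.nonzero(m[y])[0][[0,-1]].tolist()) for y in range(400) if m[y].any()][::3])
E
```

```text
side tcp [[325.4, 133.8], [325.3, 125.3], [325.1, 112.6]]
 mouth exp [320.6 130.8] [330.2 136.9]
 bar ends [[330.5, 105.1], [319.5, 120.5]] dz -20mm [[325.5 140.2]] +x7mm [[324.3 135.5]]
0.65 [300.9, 251.5, 319.5, 271.4] [(253, [312, 315]), (256, [303, 318]), (259, [309, 320]), (262, [311, 317]), (265, [312, 317]), (268, [312, 317]), (271, [313, 317])]
0.59 [320.8, 310.3, 337.9, 334.6] [(309, [338, 340]), (312, [334, 339]), (315, [329, 337]), (318, [327, 336]), (321, [326, 335]), (324, [326, 334]), (327, [324, 335]), (330, [322, 335]), (333, [328, 334])]
scene tcp [[365.0, 167.0], [365.5, 156.9], [366.3, 142.0]]
 mouth exp [359.8 164.4] [370.3 169.8]
 bar ends [[380.6, 144.5], [352.3, 139.5]] dz -20mm [[364.6 174.6]] +x7mm [[362.  166.5]]
0.61 [352.1, 140.2, 380.6, 169.7] [(141, [354, 355]), (145, [372, 378]), (156, [363, 368]), (159, [361, 369]), (162, [360, 370]), (165, [360, 369]), (168, [362, 368])]
```

```bash
python3 - <<'E'
from h import *
s,p,M=tool(); im=r.get_image('wrist'); c=cam('wrist')
H=cv2.cvtColor(im,cv2.COLOR_BGR2HSV)
for x in (320,327,334): print(x,'S',H[180:250:2,x,1].tolist(),'V',H[180:250:2,x,2].tolist())
for y in (206,212,218,224): print(y,'S',H[y,300:355:2,1].tolist(),'V',H[y,300:355:2,2].tolist())
E
```

```text
320 S [15, 15, 15, 29, 52, 122, 118, 117, 120, 121, 97, 78, 67, 45, 40, 40, 42, 37, 34, 36, 36, 40, 40, 43, 39, 44, 41, 46, 84, 81, 67, 38, 24, 24, 21] V [202, 204, 189, 124, 108, 224, 244, 245, 243, 222, 184, 171, 159, 131, 129, 128, 129, 139, 143, 142, 143, 142, 135, 120, 118, 117, 118, 106, 70, 69, 76, 88, 95, 97, 97]
327 S [11, 15, 15, 15, 14, 20, 119, 115, 42, 34, 28, 16, 18, 18, 18, 19, 21, 20, 21, 22, 23, 21, 23, 23, 26, 24, 24, 25, 27, 78, 51, 34, 22, 19, 16] V [160, 193, 203, 201, 203, 192, 229, 202, 135, 159, 180, 195, 199, 197, 196, 198, 198, 196, 196, 197, 197, 195, 197, 197, 196, 195, 195, 194, 133, 69, 75, 91, 94, 96, 96]
334 S [16, 15, 13, 59, 122, 123, 122, 122, 122, 120, 104, 83, 73, 43, 41, 44, 41, 34, 33, 35, 33, 31, 35, 43, 41, 41, 46, 45, 80, 80, 52, 32, 19, 16, 16] V [206, 204, 158, 87, 175, 237, 237, 236, 236, 221, 197, 173, 158, 126, 123, 122, 123, 143, 153, 154, 156, 154, 146, 118, 112, 112, 112, 101, 70, 67, 74, 87, 95, 96, 96]
206 S [121, 122, 122, 120, 121, 122, 124, 125, 123, 106, 45, 32, 30, 22, 21, 31, 32, 43, 109, 120, 119, 119, 124, 124, 124, 124, 124
[... 259 characters left out ...]
19, 119, 117, 122, 125] V [231, 238, 239, 238, 238, 238, 229, 111, 98, 98, 129, 172, 188, 196, 193, 183, 167, 123, 99, 98, 111, 230, 243, 244, 245, 246, 242, 235]
218 S [123, 126, 123, 123, 123, 125, 84, 36, 33, 32, 36, 31, 32, 22, 25, 28, 32, 35, 30, 31, 34, 88, 122, 122, 124, 123, 122, 121] V [237, 237, 239, 239, 238, 234, 127, 147, 172, 174, 142, 171, 186, 195, 194, 181, 166, 154, 178, 174, 144, 139, 241, 238, 236, 237, 241, 243]
224 S [134, 131, 127, 123, 127, 123, 105, 41, 34, 33, 40, 33, 29, 21, 23, 29, 34, 35, 31, 36, 40, 105, 123, 121, 121, 120, 124, 131] V [219, 99, 84, 85, 84, 83, 90, 124, 157, 179, 135, 169, 185, 194, 191, 183, 165, 146, 182, 157, 126, 85, 83, 82, 80, 83, 97, 222]
```

```bash
python3 - <<'E'
from h import *
s,p,M=tool(); c=cam('wrist')
for dx in (-.004,-.002,0,.002,.004): print(dx,proj('wrist',[p+M@[.032+dx,0,0]+[0,0,z] for z in (.054,.058,.062)],c)[:,1])
togo([.5943,.0854,.19],133.7)
E
```

```text
-0.004 [200.92832519 202.89066044 204.95722251]
-0.002 [197.40892648 199.28654638 201.26423943]
0 [193.86624024 195.65796399 197.54551518]
0.002 [190.30003299 192.00466153 193.80077784]
0.004 [186.71006808 188.32638379 190.02975165]
slide [0.0449 0.0029 0.0283] turn -6.003562521086721 q [ 0.07  0.39  1.37 -0.    1.38 -2.16]
```

Emit:
carry_out(rows=[{"slide": [0.015,0.001,0],"turn": -3,"fingers": 0.008},{"slide": [0.03,0.002,0.01],"turn": -6,"fingers": 0.008},{"slide": [0.045,0.003,0.02],"turn": -6,"fingers": 0.008},{"slide": [0.045,0.003,0.035],"turn": -6,"fingers": 0.008},{"slide": [0.045,0.003,0.035],"turn": -6,"fingers": 0.008},{"slide": [0.045,0.003,0.035],"turn": -6,"fingers": 0.008},{"slide": [0.045,0.003,0.035],"turn": -6,"fingers": 0.008}])

```text
t: 21.45
tcp_pos: [0.5951, 0.0857, 0.1841]
eef_rot: [0.001, -0.372, 0.928, -0.0]
force: [0.2, 0.2, -2.0]
finger_gap: 0.0139
grip_force: 30.0
```

```bash
python3 - <<'E'
from h import *
s,p,M=tool(); print(s['t'],p,s['force'],s['torque']); togo([.5943,.0854,.162],133.7)
E
```

```text
21.45 [0.5951248  0.08574112 0.18406422] [ 0.19204726  0.15367805 -1.98758603] [ 0.05105951  0.0366854  -0.03865595]
slide [0.0009 0.0003 0.0221] turn 0.019991187067262217 q [ 0.03  0.36  1.51 -0.    1.27 -2.31]
```

Emit:
carry_out(rows=[{"slide": [0.0006,0.0002,0.004],"turn": 0,"fingers": 0.008},{"slide": [0.0006,0.0002,0.008],"turn": 0,"fingers": 0.008},{"slide": [0.0006,0.0002,0.011],"turn": 0,"fingers": 0.008},{"slide": [0.0006,0.0002,0.013],"turn": 0,"fingers": 0.008},{"slide": [0.0006,0.0002,0.015],"turn": 0,"fingers": 0.008},{"slide": [0.0006,0.0002,0.015],"turn": 0,"fingers": 0.008}])

```text
t: 22.05
tcp_pos: [0.5937, 0.0855, 0.168]
eef_rot: [-0.0, -0.372, 0.928, 0.0]
force: [0.1, 0.6, -1.6]
finger_gap: 0.0136
grip_force: 30.0
```

Emit:
carry_out(rows=[{"slide": [0,0,0.002],"turn": 0,"fingers": 0.008},{"slide": [0,0,0.004],"turn": 0,"fingers": 0.008},{"slide": [0,0,0.006],"turn": 0,"fingers": 0.008},{"slide": [0,0,0.007],"turn": 0,"fingers": 0.008},{"slide": [0,0,0.007],"turn": 0,"fingers": 0.008}])

```text
t: 22.55
tcp_pos: [0.5939, 0.0855, 0.162]
eef_rot: [0.0, -0.372, 0.928, -0.0]
force: [-0.7, 1.1, 4.5]
finger_gap: 0.0138
grip_force: 30.0
```

```bash
python3 - <<'E'
from h import *
s,p,M=tool(); print(s['t'],p,s['force'],s['torque'],M[:,2])
E
```

```text
22.55 [0.59390795 0.08553933 0.16196927] [-0.66158126  1.12708304  4.49889036] [ 0.38264936  0.16296482 -0.02990573] [ 7.73445819e-04  2.82621287e-04 -9.99999661e-01]
```

Emit:
carry_out(rows=[{"slide": [0,0,0.0015],"turn": 0,"fingers": 0.008},{"slide": [0,0,0.0015],"turn": 0,"fingers": 0.008},{"slide": [0,0,0.0015],"turn": 0,"fingers": 0.008}])

```text
t: 22.85
tcp_pos: [0.5941, 0.0856, 0.1619]
eef_rot: [0.001, -0.372, 0.928, -0.0]
force: [-4.7, 0.9, 13.3]
finger_gap: 0.0139
grip_force: 30.0
```

```bash
python3 - <<'E'
from h import *
s,p,M=tool(); print(s['t'],p,s['force'],s['torque'],s['finger_gap'])
for n in ('side','scene'):
    r.get_image(n); c=cam(n); P=proj(n,[[.594,.0855,.162+.063]],c)[0]; print(n,'bar exp',P,'ring exp', proj(n,[[.594,.0855,.123],[.594,.0855,.151]],c).round(0).tolist())
    for l in ('napkin_ring','key_1'):
        for d in r.cut_out(n,l)[:6]:
            b=d['box']
            if abs((b[0]+b[2])/2-P[0])<25 and abs((b[1]+b[3])/2-P[1])<70: print(l,round(d['confidence'],2),np.round(b))
    for l,z in (('hammer',0),('beaker',0),('findings_box',0)):
        for d in r.tip_of(n,l)[:1]: print(l,ray(n,d['at'],z)[:2].round(3))
E
```

```text
22.85 [0.59406326 0.08555941 0.16190911] [-4.7348915   0.88064869 13.2973957 ] [0.42119231 0.87770573 0.00682508] 0.01390556580452345
side bar exp [316.42777364 142.42878187] ring exp [[318.0, 173.0], [317.0, 165.0]]
napkin_ring 0.61 [310. 171. 328. 180.]
key_1 0.54 [312. 143. 322. 164.]
hammer [ 0.751 -0.074]
beaker [0.731 0.174]
findings_box [0.381 0.006]
scene bar exp [346.88280427 160.0582689 ] ring exp [[346.0, 197.0], [346.0, 187.0]]
napkin_ring 0.62 [336. 192. 358. 200.]
hammer [ 0.745 -0.079]
beaker [0.734 0.169]
findings_box [0.372 0.004]
```

```bash
python3 - <<'E'
from h import *
for n,(x0,y0,x1,y1) in (('scene',(385,220,428,270)),('side',(330,138,368,182))):
    a=cv2.imread(f'pics/{n}0.png'); b=r.get_image(n); d=cv2.absdiff(a,b).max(2)
    print(n,'beaker diff mean',d[y0:y1,x0:x1].mean(),'pixels>40:',(d[y0:y1,x0:x1]>40).sum())
    for nm,(u0,v0,u1,v1) in (({'hammer':(280,250,350,340),'box':(262,180,300,212)} if n=='scene' else {'hammer':(350,200,445,250),'box':(235,232,278,275)}).items()): print(nm,d[v0:v1,u0:u1].mean(),(d[v0:v1,u0:u1]>40).sum())
E
```

```text
scene beaker diff mean 5.343720930232558 pixels>40: 0
hammer 5.9950793650793655 0
box 6.026315789473684 0
side beaker diff mean 5.142344497607655 pixels>40: 1
hammer 5.869684210526316 0
box 5.956733369388859 0
```

The bystanders haven't moved, the ring sat down on the flange, and the key is home against a hard stop 10 mm below the nut's top and still gripped. Handing in.

```bash
python3 -c "
from station import r
print(r.hand_in())"
```

```text
the job is handed in; nothing more can be done
None
```

The napkin ring is down on the mandrel's flange and released. The key that fits the 14 mm nut is pushed fully home and still gripped; it was picked by its measured socket width and fitted first try, so the other two keys never left the tray. The hammer, beaker and box are unmoved, and the job is handed in.

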